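Close the praline jar and present the praline dish

TASK

Close the praline jar: turn its closing ring clockwise until the ring's lug stands over the mark rib on the jar's shoulder. Then lift the white dish by its arched handle straight up off the board, still crosswise, and only then turn it a quarter turn clockwise (seen from above) so that its lip points straight to the board's far end, away from you, keeping it level and the loose praline in its middle. Finish holding the dish still and level about 10 cm above the board; do not put it down, do not touch the praline, and leave everything else where it stands.

Things in the scene. Friction and masses are not known exactly. Their poses are not given: they have to be found in the camera images.
- board: fixed rectangular wooden serving board, 260 x 220 mm and 18 mm thick; origin at the centre of its underside, x along its 260 mm length towards its far end (away from the robot; a dark 14 x 60 mm slot is drawn at that end), z up. The dish stands on it with its lip to the left (+y of the board, give or take 0.4 rad); two small cups stand on its far corners
- board_far (a point): middle of the board's far edge, on its top: 130 mm from its centre along the board's +x
- dish: loose round white dish, about 300 g, 131 mm across, rim 26 mm high, floor a shallow cone (11 degrees, lowest in the middle, 6 mm above the underside); origin at the centre of its underside, z up. A flat lip 34 mm wide sticks out of the rim along its +x to 93 mm from the centre. A steel arch 134 mm wide spans it along its y, with a wooden grip bar over the centre
- dish_grip (a point): centre of the dish's wooden grip bar, on the dish's axis 97 mm above its underside. The bar is 64 mm long along the dish's y, 14 mm wide along the dish's x (pinch it across x, from above) and 18 mm high (from 88 to 106 mm above the underside); same axes as the dish
- dish_lip (a point): tip of the dish's lip, 93 mm from the dish's axis along the dish's +x, 22 mm above its underside
- praline_center (a point): centre of the loose hard chocolate ball, 30 mm in diameter, about 18 g, that lies free in the middle of the dish; at rest its centre is 21 mm above the dish's underside. It rolls with some resistance and rolls back to the middle only if the dish is level
- jar: fixed glass jar with pralines inside, 100 mm in diameter, with a steel shoulder 104 mm in diameter at 78 mm height; origin at the centre of its underside, z up. The mark, a dark radial rib 18 x 6 mm and 4 mm high, lies on the shoulder on the jar's -x side (about towards the robot), 34 to 52 mm from the axis
- jar_mark (a point): on the mark rib, 50 mm from the jar's axis along the jar's -x, 82 mm high
- ring (a joint): angle of the jar's captive closing ring about the jar's vertical axis, rad: 0 with the lug over the mark (locked), positive where the lug stands anticlockwise of the mark seen from above; starts at 0.8 to 1.35 and is closed by turning clockwise. It stays where it is left (friction 0.08 N m) and can be overturned to -0.35
- ring_top (a point): centre of the top face of the closing ring, 113 mm above the jar's underside. The ring is a knurled steel cylinder 58 mm in diameter, 30 mm high (from 83 to 113 mm), to be gripped across its diameter from above, at any yaw, with the fingertips above the lug
- ring_lug (a point): tip of the ring's lug, 44 mm from the axis; the lug is 8 mm wide and stands out of the foot of the ring, from 83 to 90 mm above the jar's underside, and points along the ring frame's -x
- cup_a: small cup 54 mm across, 45 mm high, bystander on the board's far right corner; origin at the centre of its underside
- cup_b: the same on the board's far left corner; origin at the centre of its underside
- cup_c: the same, bystander behind the jar; origin at the centre of its underside
- cup_d: the same, bystander on the cloth at the middle of the far side; origin at the centre of its underside
- bowl: glass bowl 140 mm across, 65 mm high, bystander on the right; origin at the centre of its underside
- spoon: spoon lying crosswise at the far side, bystander
- mill: wooden pepper mill 155 mm high, bystander on the left; origin at the centre of its underside
- praline: the same ball as point praline_center; its origin lies on its surface and turns with it, so use the point

How it is judged (in metres and radians):
On the way, in this order (a step that is already met when the one before it is completed fails the run):
1. the jar's ring is at its locked mark, within 8 degrees (value of joint ring between -0.14 and 0.14 rad), for 0.2 s.
2. the dish is lifted at least 40 mm clear of the board by the gripper, still crosswise, with the praline in its middle (z of dish in the frame of board above 0.058 m and contact force between the fingers and dish above 1 N and distance between praline_center and dish below 0.035 m and angle between the x axis of dish and the x axis of board, either way round above 0.8 rad), for 0.2 s.
At the end, for the whole second after the job is handed in: Ring within 0.14 rad of its mark; the fingers hold the dish still over the board (within 100 mm of its centre), underside 65 to 182 mm above the board, level within 0.12 rad, lip within 0.18 rad of the far direction, praline within 15 mm of the dish's axis (all of step 1 and contact force between the fingers and dish above 1 N and z of dish in the frame of board between 0.083 and 0.2 m and horizontal distance between dish and board below 0.1 m and angle between the x axis of dish and the x axis of board, either way round below 0.18 rad and x of board_far in the frame of dish above 0 m and angle between dish's own z axis and vertical below 0.12 rad and horizontal distance between praline_center and dish below 0.015 m and distance between praline_center and dish below 0.035 m and linear speed of dish below 0.03 m/s); the arm keeps its last pose, push and grip.
It fails at once if the praline leaves the middle of the dish (more than 35 mm off its axis) (horizontal distance between praline_center and dish above 0.035 m).
It fails at once if the dish is tipped by more than 0.3 rad (angle between dish's own z axis and vertical above 0.3 rad).
It fails at once if the fingers touch the praline (contact force between the fingers and praline above 0.3 N).
It fails at once if another thing on the table is moved more than 30 mm (distance of any of cup_a, cup_b, cup_c, cup_d, bowl, spoon, mill from where it was at the start of the episode above 0.03 m).
It also fails if it takes over 61 s, if anything falls off the work surface, if the arm or the gripper's body presses on something with over 40 N, if the wrist force passes 120 N, or if a joint passes its speed limit or range.

ROBOT

A 7-joint arm with a two-finger parallel gripper is mounted at the origin on the work surface. World frame = base frame: x ahead of the robot, y to its left, z up, the work surface at z = 0. Lengths are in m, angles in degrees, forces in N, time in s.
With the tool pointing down it reaches from about 0.425 to 0.95 m from the base axis. Payload 4.7 kg.
Tool frame: the origin (TCP) lies midway between the tips of the shut fingers; the grasp point (between the pads) lies 19 mm behind it; x points along the fingers, z is the direction in which the jaws open and shut, and the axes are right-handed (so a half turn about x gives the same grasp; the last joint's range is limited). The gripper opens to 85 mm and grips with 20 to 120 N. Pads are 22 mm wide; open, the fingers measure 114 mm over their backs; the gripper's body (76 mm by 85 mm) begins 54 mm behind the grasp point. The pads swing forward as they close: fully open they stand 13 mm farther back than shut.
Start: joints at [68.818, 26.849, -2.785, 87.806, 1.381, 65.374, -4.715], TCP at [0.226, -0.636, 0.231] pointing down, gripper open.
Joint ranges: [-148.3, 148.3], [-19.14, 114.17], [-79.39, 73.82], [5.75, 140.21], [-59.74, 239.74], [12.07, 113.84], [-152.46, 152.46]. Speed limits (degrees/s): [147.25, 147.25, 180, 180, 180, 180, 180].

INTERFACE

Orientations are given as [roll, pitch, yaw] about the fixed x, y, z axes, in that order (R = Rz(yaw) Ry(pitch) Rx(roll)).
In Python, from bench import read_state, capture, close_job gives the robot as it stands.
- The arm moves only by the shell command python3 -m inch 'ROWS'. ROWS is text: rows parted by semicolons, each of 5 numbers parted by spaces: the shift along the tool's x, y, z in mm, then the turn about the tool's x in rad, then the closure, from -1 (fully open) to 1 (shut), so that 0 is half open. In form: tx ty tz twist gripper; .... A call has 1 to 5 rows; each row shifts and turns the commanded pose from where the row before left it, along the tool's axes as they then stand; what a row does not reach is not made up. A row lasts 1/8 s, in which the tool goes at most 62.5 mm and 10.7 degrees, less where a joint would pass 70% of its speed; a pose out of reach is approached as far as the arm can. A call is refused whole if a number of a shift passes 62.5 or a number of a turn 0.188, either way. A call with a gripper value outside its range is refused whole. The fingers move at their own pace and stop on an object; the grip force is fixed at half the most. Time passes only in rows, so rows that do not move let the fingers close. It gives the time, the measured TCP pose, the force and the opening at its end, in the units of the state.
- read_state(): the state, without advancing time (a new reading comes with each control period).
- capture(name): name is "scene" or "top"; returns a dict with "img" (480x640x3 uint8, red, green, blue), "fx", "fy", "cx", "cy" (pixels), "origin" and "orientation" of the camera in the world. Camera axes: x right, y up, looking along -z (the intrinsics and any distortion apply to the point x, -y, -z); pixel columns grow to the right and rows downward; lengths in m; the calibration is good to about 2 mm. A picture is of the moment at which its call begins. There is no depth.
- close_job(): hands the job in, once; it reports no verdict.
The state is a dict: "clock": time; "qpos": joint angles; "qd": joint speeds; "effort": joint torques, N m; "tcp_pos": TCP position; "ee_rot": TCP orientation; "wrist_force": force on the tool from outside, world axes, zero at the start; "moment": the same for the moment, N m; "finger_gap": opening from 0.0 (shut) to 1.0 (fully open).
Only numpy, scipy, OpenCV 4.12 (cv2) and the standard library are available. Lean on these libraries where they do the work, as an engineer would, in place of code of your own. Each camera call takes 0.05 s, during which the arm holds its last target. There are 200 camera calls.

## Working session

There is one attempt and no reset: what is moved stays moved. The work goes in short steps, Python scripts to look and compute and a shell command to move; the robot and the scene stay as the last step left them, time stands still between calls to the robot, and variables do not carry over. Pictures are saved under pics/ and viewed, about 8 in all and at most 12, crops included, and the job is handed in when it is done.

```bash
mkdir -p pics; ls
cat > h.py <<'E'
import numpy as np, cv2
from bench import read_state, capture
from scipy.spatial.transform import Rotation as R
def rot(o):
    o=np.array(o,float)
    if o.shape==(3,3): return o
    if o.size==4: return R.from_quat(o).as_matrix()
    return R.from_euler('xyz',o,degrees=True).as_matrix()
def ray(c,u,v):
    d=np.array([(u-c['cx'])/c['fx'],-(v-c['cy'])/c['fy'],-1.0])
    return np.array(c['origin']),rot(c['orientation'])@d
def at(c,u,v,z):
    o,d=ray(c,u,v); return o+d*(z-o[2])/d[2]
def proj(c,p):
    q=rot(c['orientation']).T@(np.array(p)-np.array(c['origin']))
    return c['cx']+c['fx']*q[0]/-q[2], c['cy']+c['fy']*q[1]/q[2]
E
python3 - <<'E'
from h import *
print(read_state())
for n in('scene','top'):
    c=capture(n); print({k:v for k,v in c.items() if k!='img'}); cv2.imwrite(f'pics/{n}0.png',c['img'][:,:,::-1])
E
```

```text
pics
{'clock': 0.0, 'qpos': array([68.81776339, 26.89552342, -2.78370026, 87.87479647,  1.3793197 ,
       65.37412502, -4.7143132 ]), 'qd': array([ 0.00549793, -0.04165843, -0.06284402, -0.02777911, -0.0430506 ,
        0.02365073,  0.13012826]), 'effort': array([ 1.03113684e-04, -5.10302174e+01, -4.66953730e-02, -2.37707502e+01,
        1.06398028e-02,  7.48689752e-03, -2.69230163e-06]), 'tcp_pos': array([ 0.22542664, -0.63562002,  0.23027442]), 'ee_rot': array([-178.44848879,   89.88904135,  111.07970301]), 'wrist_force': array([-1.11865104, -0.18568883,  0.96161244]), 'moment': array([-0.01170687, -0.06397312,  0.03932708]), 'finger_gap': 1.0011428417206114}
{'fx': 554.4004206170271, 'fy': 554.4004206170271, 'cx': 319.78757681729866, 'cy': 234.16130856703106, 'origin': array([1.01835922, 0.74761072, 0.91599426]), 'orientation': array([4.55050067e+01, 5.48209771e-02, 1.52872176e+02])}
{'fx': 573.3330718368524, 'fy': 573.3330718368524, 'cx': 317.1773004885359, 'cy': 241.72868093982757, 'origin': array([ 0.39247627, -0.02635994,  1.28311121]), 'orientation': array([ 10.11767715,   0.69614484, -88.48498419])}
```

View pics/top0.png

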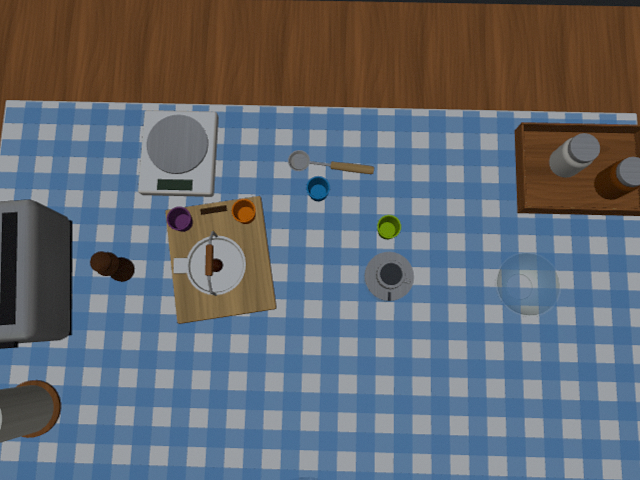

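View pics/scene0.png

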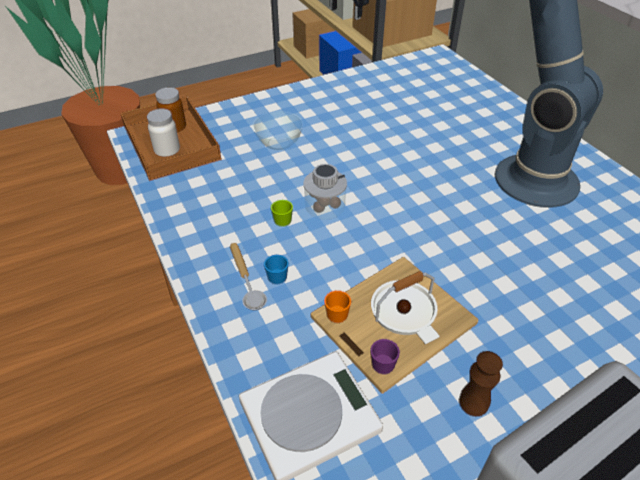

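The top view shows the jar at about (390,277) and the dish at (216,265), with the lip to the left at (180,265). The board spans (170..275, 197..322). Next I'll view enlarged crops.

Run:
```python
import cv2,numpy as np
t=cv2.imread('pics/top0.png');s=cv2.imread('pics/scene0.png')
def cr(i,u,v,w,h): return cv2.resize(i[v:v+h,u:u+w],(400,300),interpolation=cv2.INTER_CUBIC)
o=np.vstack([np.hstack([cr(t,350,246,80,60),cr(t,160,190,120,90)*1]),np.hstack([cr(s,290,155,80,60),cr(s,340,255,120,90)])])
cv2.imwrite('pics/crop0.png',o)
```

```text
(no output)
```

View pics/crop0.png

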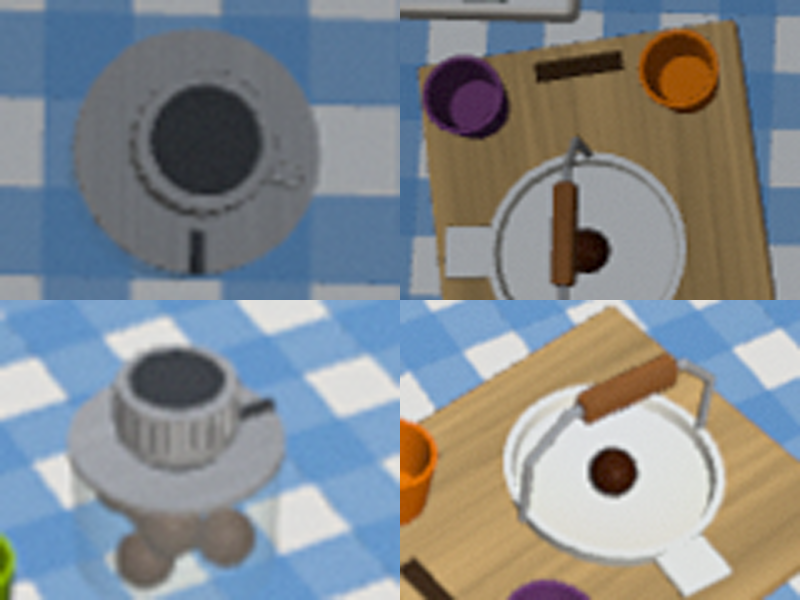

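Run:
```python
from h import *
t=capture('top'); s=capture('scene')
def hsv(c): return cv2.cvtColor(c['img'],cv2.COLOR_RGB2HSV)
def blob(m,near):
    n,l,st,ce=cv2.connectedComponentsWithStats(m.astype(np.uint8))
    i=1+np.argmin(np.hypot(*(ce[1:]-near).T)+ (st[1:,4]<15)*1e3); return ce[i],st[i,4],(l==i)
# ring top disc (dark)
def tri(a,b):
    (o1,d1),(o2,d2)=a,b
    A=np.c_[d1,-d2]; k=np.linalg.lstsq(A,o2-o1,rcond=None)[0]
    p,q=o1+d1*k[0],o2+d2*k[1]; return (p+q)/2,np.linalg.norm(p-q)
R_={}
for n,c,nr in(('t',t,(391,274)),('s',s,(325.5,171))):
    h=hsv(c); ce,a,m=blob((h[...,2]<75),nr); R_[n]=ce; print(n,'ringtop',ce,a,at(c,*ce,.113))
print(tri(ray(t,*R_['t']),ray(s,*R_['s'])))
h=hsv(t)
C=at(t,389.4,276,.078); rt=at(t,*R_['t'],.113); print('shoulder',C)
lug=at(t,410.4,282,.0865)-rt; mk=at(t,389.2,300,.082)-rt; print('lug',lug,'mark',mk)
al=np.arctan2(lug[1],lug[0]);am=np.arctan2(mk[1],mk[0]); print('ring deg',np.degrees((al-am+np.pi)%(2*np.pi)-np.pi),'mark az',np.degrees(am))
# dish bar
for n,c,nr in(('t',t,(209,261)),('s',s,(408,281))):
    h=hsv(c); m=(h[...,0]<14)&(h[...,1]>120)&(h[...,2]>85)&(h[...,2]<210)
    ce,a,mm=blob(m,nr); R_[n]=ce; ys,xs=np.nonzero(mm); r=cv2.minAreaRect(np.c_[xs,ys].astype(np.float32)); print(n,'bar',ce,a,r)
    if n=='t':
        b=cv2.boxPoints(r); L=[np.linalg.norm(b[i]-b[(i+1)%4]) for i in range(4)]; i=int(np.argmax(L)); e=(at(t,*b[i],.115)-at(t,*b[(i+1)%4],.115)); print('bar dir deg',np.degrees(np.arctan2(e[1],e[0])), at(t,*ce,.124))
print('bar tri',tri(ray(t,*R_['t']),ray(s,*R_['s'])))
# white dish
h=hsv(t); m=(h[...,1]<40)&(h[...,2]>150); m[:200]=0; m[330:]=0; m[:,:165]=0; m[:,260:]=0
m=cv2.morphologyEx(m.astype(np.uint8),cv2.MORPH_OPEN,np.ones((3,3)))
ce,a,mm=blob(m,(216,265)); print('dish',ce,a)
w=(h[...,0]>8)&(h[...,0]<25)&(h[...,1]>60); w[:190]=0;w[335:]=0;w[:,:160]=0;w[:,285:]=0
ys,xs=np.nonzero(cv2.morphologyEx(w.astype(np.uint8),cv2.MORPH_OPEN,np.ones((5,5)))); r=cv2.minAreaRect(np.c_[xs,ys].astype(np.float32)); b=cv2.boxPoints(r); print('board',[at(t,*p,.018).round(4) for p in b])
B=[at(t,*p,.018) for p in b]; print(np.mean(B,0)); 
for i in range(4): d=B[(i+1)%4]-B[i]; print(np.linalg.norm(d),np.degrees(np.arctan2(d[1],d[0])))
v=np.zeros((480,640),np.uint8)
cv2.imwrite('pics/m.png',mm*255)
```

```text
t ringtop [390.64643799 273.59102902] 379 [ 0.53818194 -0.1589384   0.113     ]
s ringtop [324.94782609 170.39130435] 115 [ 0.53852819 -0.16413578  0.113     ]
(array([ 0.5391507 , -0.15955461,  0.11595688]), np.float64(0.003236756570070496))
shoulder [ 0.53736228 -0.16029967  0.078     ]
lug [-0.01335077 -0.0442804  -0.0265    ] mark [-0.05166645 -0.00071897 -0.031     ]
ring deg 72.42440706099883 mark az -179.20274361784413
t bar [208.23529412 257.88235294] 17 ((208.0, 258.0), (6.0, 4.0), 90.0)
bar dir deg 3.40024735869774 [0.55987    0.21539656 0.124     ]
s bar [408.0625   281.140625] 128 ((408.1260681152344, 281.2054138183594), (8.994962692260742, 31.24285888671875), 64.79887390136719)
bar tri (array([0.56018741, 0.21589028, 0.12169465]), np.float64(4.032786692460405e-05))
dish [226.26902655 265.50442478] 1130
board [array([0.6843, 0.3504, 0.018 ]), array([0.7216, 0.1276, 0.018 ]), array([0.4644, 0.0814, 0.018 ]), array([0.4289, 0.2966, 0.018 ])]
[0.57479398 0.21399429 0.018     ]
0.22596040744433427 -80.50869622701282
0.26131369065146276 -169.82244414190768
0.21804853528871807 99.34761847935646
0.26098183886991555 11.91625360816596[ WARN:0@1.550] global loadsave.cpp:1063 imwrite_ Unsupported depth image for selected encoder is fallbacked to CV_8U.
```

Run:
```python
from h import *
t=capture('top'); s=capture('scene')
h=cv2.cvtColor(t['img'],cv2.COLOR_RGB2HSV)
p=at(t,215.8,265,.039); print('praline',p)
print('praline scene',at(s,404,307,.039))
l=at(t,173.5,265.6,.040); d=l-p; print('lip',l,np.hypot(*d[:2]),np.degrees(np.arctan2(d[1],d[0])))
a=at(t,209.5,244.6,.122);b=at(t,208.9,275.5,.122); d=a-b; print('bar ends',a,b,(a+b)/2,np.hypot(*d[:2]),'dish yaw',np.degrees(np.arctan2(d[1],d[0]))+90)
l=at(s,429,335,.040);print('lip scene',l)
a=at(s,422.5,275,.117);b=at(s,395,288,.117);d=b-a;print('bar scene',a,b,(a+b)/2,np.hypot(*d[:2]),np.degrees(np.arctan2(d[1],d[0])))
s_=at(t,200.6,209.9,.018);e=at(t,227,206.5,.018)-s_;print('slot dir',np.degrees(np.arctan2(e[1],e[0]))+90)
```

```text
praline [0.55679493 0.21555338 0.039     ]
praline scene [0.55732245 0.21352287 0.039     ]
lip [0.55303362 0.30823143 0.04      ] 0.09275434279969913 92.32405118626616
bar ends [0.58784918 0.21485902 0.122     ] [0.52389836 0.21227824 0.122     ] [0.55587377 0.21356863 0.122     ] 0.06400286808804695 dish yaw 92.31096034002555
lip scene [0.55257497 0.29217453 0.04      ]
bar scene [0.52431244 0.2124389  0.117     ] [0.58859239 0.21572981 0.117     ] [0.55645242 0.21408435 0.117     ] 0.0643641355996414 2.9307822974724
slot dir 8.896038448758631
```

```bash
cat >> h.py <<'E'
def go(target,az=None):
    s=read_state(); M=rot(s['ee_rot']); p=np.array(s['tcp_pos'])
    a=np.degrees(np.arctan2(M[1,2],M[0,2]))
    print('t',s['clock'],'tcp',p.round(4),'jaw az',a.round(2),'x',M[:,0].round(3),'gap',round(s['finger_gap'],3),'q',s['qpos'].round(1),'F',np.round(s['wrist_force'],1))
    d=M.T@(np.array(target)-p)*1000; print('shift now',d.round(1),'norm',np.linalg.norm(d).round(1))
    if az is not None:
        tw=(a-az+180)%360-180; print('twist',np.radians(tw).round(3)); M2=M@R.from_euler('x',tw,degrees=True).as_matrix(); print('shift after twist',(M2.T@(np.array(target)-p)*1000).round(1))
E
python3 -c "
from h import *
go([.538,-.159,.2],0)"
```

```text
t 0.3 tcp [ 0.2256 -0.636   0.231 ] jaw az -70.47 x [-0.     0.001 -1.   ] gap 1.001 q [68.8 26.9 -2.8 87.8  1.4 65.4 -4.7] F [-1.1 -0.5  0.6]
shift now [  31.2  453.9 -345.1] norm 571.0
twist -1.23
shift after twist [ 31.2 477.  312.4]
```

```bash
python3 -m inch '0 0 0 0.1 -1; 0 0 0 0.1 -1'; python3 -c "
from h import *
go([.538,-.159,.2],0)"
```

```text
clock: 0.55
tcp_pos: [0.2256, -0.6361, 0.2312]
ee_rot: [152.9, 90.0, 70.8]
wrist_force: [-0.8, -0.3, 0.2]
finger_gap: 0.999
t 0.55 tcp [ 0.2256 -0.6361  0.2312] jaw az -82.13 x [ 0.  0. -1.] gap 0.999 q [ 67.1  26.8  -0.3  87.9   0.1  65.3 -15.3] F [-0.8 -0.3  0.2]
shift now [  31.3  374.8 -429.8] norm 571.2
twist -1.433
shift after twist [ 31.3 477.1 312.4]
```

```bash
python3 -m inch '0 0 0 -0.178 -1; 0 0 0 -0.178 -1; 0 0 0 -0.178 -1; 0 0 0 -0.178 -1; 0 0 0 -0.178 -1' >/dev/null;  python3 -m inch '0 0 0 -0.178 -1; 0 0 0 -0.178 -1; 0 0 0 -0.178 -1; 0 0 0 -0.178 -1; 0 0 0 -0.178 -1'>/dev/null; python3 -m inch '0 0 0 -0.178 -1; 0 0 0 -0.178 -1; 0 0 0 0 -1'; python3 -c "
from h import *
go([.538,-.159,.17],40)"
```

```text
clock: 2.17
tcp_pos: [0.2254, -0.6362, 0.2311]
ee_rot: [12.9, 90.0, 53.2]
wrist_force: [0.4, -0.3, -0.4]
finger_gap: 1.001
t 2.175 tcp [ 0.2254 -0.6362  0.2311] jaw az 40.31 x [ 0.  0. -1.] gap 1.001 q [ 85.   29.3 -26.7  86.7  13.8  67.3  96.2] F [ 0.4 -0.3 -0.4]
shift now [ 61.4 161.6 547.1] norm 573.8
twist 0.005
shift after twist [ 61.4 164.6 546.2]
```

```bash
python3 -m inch '0 12.5 42 0 -1; 0 12.5 42 0 -1; 0 12.5 42 0 -1; 0 12.5 42 0 -1; 0 12.5 42 0 -1' >/dev/null;  python3 -m inch '0 12.5 42 0 -1; 0 12.5 42 0 -1; 0 12.5 42 0 -1; 0 12.5 42 0 -1; 0 12.5 42 0 -1'>/dev/null; python3 -m inch '0 12.5 42 0 -1; 0 12.5 42 0 -1; 0 12.5 42 0 -1; 0 0 0 0 -1;0 0 0 0 -1'; python3 -c "
from h import *
go([.538,-.1595,.17],40)"
```

```text
clock: 4.05
tcp_pos: [0.5353, -0.159, 0.2311]
ee_rot: [-170.4, 89.9, -130.1]
wrist_force: [-1.1, -0.4, -0.6]
finger_gap: 0.999
t 4.05 tcp [ 0.5353 -0.159   0.2311] jaw az 40.33 x [-0.001 -0.001 -1.   ] gap 0.999 q [ 42.8  20.4 -38.8 102.3  14.3  62.4  39.3] F [-1.1 -0.4 -0.6]
shift now [61.1 -2.1  1.8] norm 61.2
twist 0.006
shift after twist [61.1 -2.1  1.8]
```

```bash
python3 -m inch '30 -2 2 0 -1; 30 0 0 0 -1; 30 0 0 0 -1; 30 0 0 0 -1; 0 0 0 0 -1' ;python3 - <<'E'
from h import *
go([.538,-.1595,.088],40)
c=capture('scene'); t=capture('top')
cr=lambda i,u,v,w,h: cv2.resize(i[v:v+h,u:u+w],(400,300),interpolation=cv2.INTER_CUBIC)
cv2.imwrite('pics/a1.png',np.hstack([cr(c['img'],270,110,120,90),cr(t['img'],340,230,100,75)])[:,:,::-1])
E
```

```text
clock: 4.68
tcp_pos: [0.5361, -0.1602, 0.1093]
ee_rot: [134.2, 89.7, 174.5]
wrist_force: [0.9, 0.3, 0.4]
finger_gap: 1.002
t 4.675 tcp [ 0.5361 -0.1602  0.1093] jaw az 40.24 x [-0.005  0.001 -1.   ] gap 1.002 q [ 39.2  28.6 -35.2 108.8  21.3  49.5  33.4] F [0.9 0.3 0.4]
shift now [21.2 -0.8  2. ] norm 21.4
twist 0.004
shift after twist [21.2 -0.8  2. ]
```

View pics/a1.png

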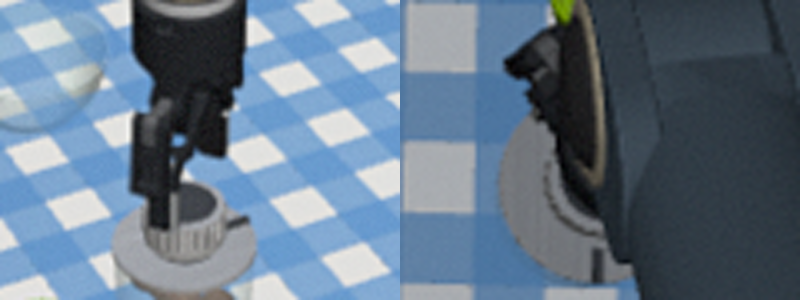

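The view shows the fingers straddling the ring at its top edge, with the mark visible in both crops. I'll go down and close.

```bash
python3 -m inch '11 -1 2 0 -1; 10 0 0 0 -1; 0 0 0 0 -1;0 0 0 0 1; 0 0 0 0 1' ; python3 -m inch '0 0 0 0 1; 0 0 0 0 1; 0 0 0 0 1;0 0 0 0 1'
python3 - <<'E'
from h import *
go([.538,-.1595,.088],40-72)
E
```

```text
clock: 5.4
tcp_pos: [0.5386, -0.16, 0.0911]
ee_rot: [173.6, 89.6, -146.0]
wrist_force: [-7.1, -4.2, 6.0]
finger_gap: 0.656
clock: 5.9
tcp_pos: [0.5386, -0.16, 0.0911]
ee_rot: [176.9, 89.7, -142.7]
wrist_force: [-7.0, -3.4, 7.9]
finger_gap: 0.658
t 5.9 tcp [ 0.5386 -0.16    0.0911] jaw az 40.39 x [-0.005 -0.004 -1.   ] gap 0.658 q [ 38.2  30.1 -34.4 109.3  22.8  47.7  32.1] F [-7.  -3.4  7.9]
shift now [ 3.1  0.7 -0.1] norm 3.1
twist 1.263
shift after twist [ 3.1  0.1 -0.7]
```

```bash
python3 -m inch '0 0 0 0.126 1; 0 0 0 0.126 1; 0 0 0 0.126 1; 0 0 0 0.126 1; 0 0 0 0.126 1' ; python3 -m inch '0 0 0 0.126 1; 0 0 0 0.126 1; 0 0 0 0.126 1; 0 0 0 0.126 1; 0 0 0 0.126 1'; python3 -m inch '0 0 0 0 1; 0 0 0 0 1'
python3 - <<'E'
from h import *
go([.538,-.1595,.088],40-72)
c=capture('scene'); t=capture('top')
cr=lambda i,u,v,w,h: cv2.resize(i[v:v+h,u:u+w],(400,300),interpolation=cv2.INTER_CUBIC)
cv2.imwrite('pics/a2.png',np.hstack([cr(c['img'],285,140,80,60),cr(t['img'],350,246,80,60)])[:,:,::-1])
E
```

```text
clock: 6.52
tcp_pos: [0.5389, -0.1598, 0.0911]
ee_rot: [-146.8, 89.7, -142.7]
wrist_force: [-6.0, -2.7, 6.5]
finger_gap: 0.662
clock: 7.15
tcp_pos: [0.5391, -0.1598, 0.0911]
ee_rot: [-109.8, 89.8, -141.9]
wrist_force: [-3.3, -3.7, 5.1]
finger_gap: 0.658
clock: 7.4
tcp_pos: [0.5392, -0.1599, 0.0911]
ee_rot: [-110.6, 89.8, -142.4]
wrist_force: [-4.6, -3.5, 5.4]
finger_gap: 0.653
t 7.4 tcp [ 0.5392 -0.1599  0.0911] jaw az -31.85 x [-0.003 -0.002 -1.   ] gap 0.653 q [ 25.   26.9 -16.6 110.1  10.8  44.7 -29.5] F [-4.6 -3.5  5.4]
shift now [ 3.1 -0.3 -1.2] norm 3.3
twist 0.003
shift after twist [ 3.1 -0.3 -1.2]
```

View pics/a2.png

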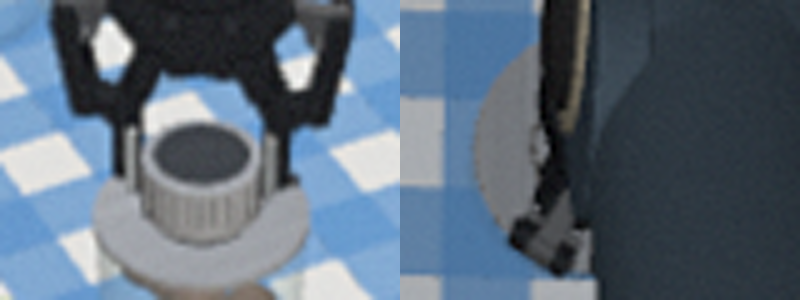

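The lug is hidden behind the gripper, so I'll open, go up and look.

```bash
python3 -m inch '0 0 0 0 -1; 0 0 0 0 -1; 0 0 0 0 -1;0 0 0 0 -1; -30 0 0 0 -1' >/dev/null; python3 -m inch '-40 0 0 -0.17 -1; -40 0 0 -0.17 -1; -40 0 0 -0.17 -1; 0 0 0 -0.17 -1; 0 0 0 -0.17 -1'>/dev/null; python3 -m inch '0 0 0 -0.17 -1; 0 0 0 -0.17 -1; 0 0 0 -0.17 -1; 0 0 0 -0.17 -1; 0 0 0 -0.17 -1'>/dev/null; python3 -m inch '0 0 0 -0.17 -1; 0 0 0 -0.17 -1; 0 0 0 -0.13 -1; 0 0 0 0 -1'
python3 - <<'E'
from h import *
go([.5565,.214,.22],92.4)
E
```

```text
clock: 9.88
tcp_pos: [0.5406, -0.158, 0.2402]
ee_rot: [13.0, 90.0, 105.5]
wrist_force: [0.7, -0.2, -0.3]
finger_gap: 0.997
t 9.875 tcp [ 0.5406 -0.158   0.2402] jaw az 92.5 x [-0.  0. -1.] gap 0.997 q [ 46.1  21.5 -43.8 100.9  16.4  64.2  89.5] F [ 0.7 -0.2 -0.3]
shift now [ 20.3 -32.1 370.9] norm 372.9
twist 0.002
shift after twist [ 20.3 -31.4 371. ]
```

```bash
python3 -m inch '0 -3 40 0 -1; 0 -3 40 0 -1; 0 -3 40 0 -1; 0 -3 40 0 -1; 0 -3 40 0 -1'
python3 - <<'E'
from h import *
c=capture('scene'); t=capture('top')
cr=lambda i,u,v,w,h: cv2.resize(i[v:v+h,u:u+w],(400,300),interpolation=cv2.INTER_CUBIC)
cv2.imwrite('pics/a3.png',np.hstack([cr(c['img'],285,140,80,60),cr(t['img'],350,246,80,60)])[:,:,::-1])
E
```

```text
clock: 10.5
tcp_pos: [0.5466, 0.0438, 0.2404]
ee_rot: [-131.8, 90.0, -39.3]
wrist_force: [0.8, -0.5, 0.7]
finger_gap: 1.003
```

View pics/a3.png

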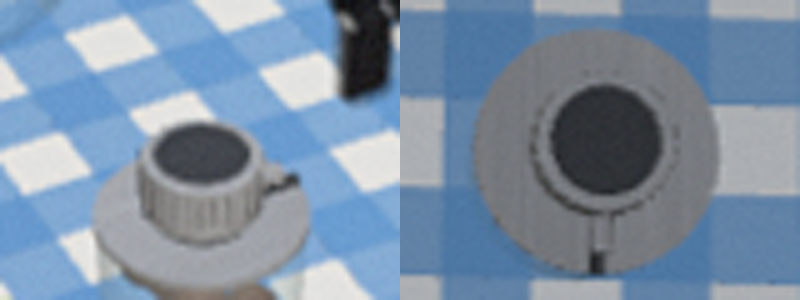

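Run:
```python
from h import *
t=capture('top'); px=lambda x,y:(350+(x-400)/5,246+y/5)
C=at(t,*px(606,139),.113)
S=at(t,*px(597,151),.078)
for ax in (C,S):
  a=[]
  for q,z in(((603.5,248),.0895),((597,264),.082)):
    d=at(t,*px(*q),z)-ax; a.append(np.degrees(np.arctan2(d[1],d[0]))%360)
  print(ax,a,'ring deg',a[0]-a[1])
go([.5565,.214,.19],92.4)
```

```text
[ 0.53777934 -0.16007262  0.113     ] [np.float64(182.44589212325454), np.float64(179.98890366536338)] ring deg 2.456988457891157
[ 0.53693817 -0.16030152  0.078     ] [np.float64(182.18189712017133), np.float64(179.71498442043224)] ring deg 2.4669126997390833
t 10.65 tcp [0.5464 0.0454 0.2407] jaw az 92.78 x [ 0.001  0.001 -1.   ] gap 0.996 q [ 28.2  20.8 -47.3 102.6  16.9  63.9  68. ] F [ 0.3 -0.3 -0.2]
shift now [ 50.8 -18.3 167.9] norm 176.4
twist 0.007
shift after twist [ 50.8 -17.1 168. ]
```

The top crop shows the lug at (604,250) over the mark at (597,262). That puts the ring about 2.5° off, inside the 8° allowed. Now to the dish.

```bash
python3 -m inch '0 -3.6 34 0 -1; 0 -3.6 34 0 -1; 0 -3.6 34 0 -1; 0 -3.6 34 0 -1; 0 -3.6 32 0 -1'>/dev/null;  python3 -m inch '30 0 0 0 -1; 20 0 0 0 -1; 0 0 0 0 -1; 0 0 0 0 -1'
python3 - <<'E'
from h import *
go([.5562,.214,.097],92.4)
E
```

```text
clock: 11.78
tcp_pos: [0.5577, 0.2106, 0.1909]
ee_rot: [-77.7, 89.9, 14.8]
wrist_force: [0.5, -0.2, 0.5]
finger_gap: 1.001
t 11.775 tcp [0.5577 0.2106 0.1909] jaw az 92.5 x [ 0.001  0.    -1.   ] gap 1.001 q [  8.8  28.6 -46.   99.7  23.1  61.6  47.6] F [ 0.5 -0.2  0.5]
shift now [93.9  1.5  3.4] norm 94.0
twist 0.002
shift after twist [93.9  1.5  3.4]
```

```bash
python3 -m inch '25 1.5 3.4 0 -1; 25 0 0 0 -1; 22 0 0 0 -1; 0 0 0 0 -1; 0 0 0 0 -1'
python3 - <<'E'
from h import *
go([.5562,.214,.097],92.4)
c=capture('scene'); t=capture('top')
cr=lambda i,u,v,w,h: cv2.resize(i[v:v+h,u:u+w],(400,300),interpolation=cv2.INTER_CUBIC)
cv2.imwrite('pics/a4.png',np.hstack([cr(c['img'],340,235,140,105),cr(t['img'],150,205,120,90)])[:,:,::-1])
E
```

```text
clock: 12.4
tcp_pos: [0.5563, 0.2149, 0.1198]
ee_rot: [-69.2, 89.9, 23.4]
wrist_force: [-0.6, 0.7, -0.2]
finger_gap: 1.001
t 12.4 tcp [0.5563 0.2149 0.1198] jaw az 92.56 x [ 0.002  0.001 -1.   ] gap 1.001 q [  6.2  33.  -43.3 103.4  27.4  54.4  43.7] F [-0.6  0.7 -0.2]
shift now [22.8  0.2 -0.9] norm 22.8
twist 0.003
shift after twist [22.8  0.2 -0.9]
```

View pics/a4.png

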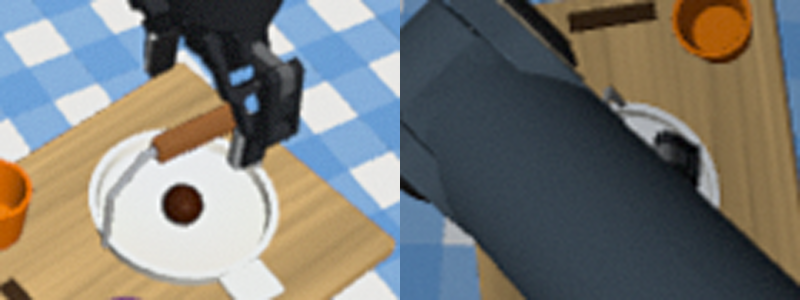

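Run:
```python
from h import *
c=capture('scene')
for p in ([.556,.2575,.133],[.556,.2575,.12],[.556,.172,.133],[.556,.214,.124]): print(p,proj(c,p), (np.array(proj(c,p))-[340,235])*2.857)
```

```text
[0.556, 0.2575, 0.133] (np.float64(423.38677447168), np.float64(291.7487557730206)) [238.23601467 162.13119524]
[0.556, 0.2575, 0.12] (np.float64(422.4674924448275), np.float64(296.2777814064306)) [235.60962591 175.07062148]
[0.556, 0.172, 0.133] (np.float64(397.79659986001786), np.float64(261.0488543639268)) [165.1248858   74.42157692]
[0.556, 0.214, 0.124] (np.float64(409.49192846208985), np.float64(278.8857292582515)) [198.53843962 125.38152849]
```

The finger positions match the projection, so I'll go down and close gently.

```bash
python3 -m inch '12 0 -0.9 0 -0.5; 11 0 0 0 0; 0 0 0 0 0.2; 0 0 0 0 0.4; 0 0 0 0 0.5'; python3 -m inch '0 0 0 0 0.55; 0 0 0 0 0.6; 0 0 0 0 0.65; 0 0 0 0 0.7;  0 0 0 0 1';python3 -m inch '0 0 0 0 1; 0 0 0 0 1; 0 0 0 0 1'
python3 - <<'E'
from h import *
go([.5562,.214,.097],92.4)
c=capture('scene')
cr=lambda i,u,v,w,h: cv2.resize(i[v:v+h,u:u+w],(400,300),interpolation=cv2.INTER_CUBIC)
cv2.imwrite('pics/a5.png',cr(c['img'],340,235,140,105)[:,:,::-1])
E
```

```text
clock: 13.18
tcp_pos: [0.5556, 0.2138, 0.0956]
ee_rot: [-68.9, 90.0, 23.7]
wrist_force: [-0.3, 0.5, 0.5]
finger_gap: 0.253
clock: 13.8
tcp_pos: [0.5554, 0.2138, 0.0955]
ee_rot: [-61.6, 90.0, 31.0]
wrist_force: [0.5, -0.4, 2.1]
finger_gap: 0.155
clock: 14.18
tcp_pos: [0.5554, 0.2138, 0.0955]
ee_rot: [-51.1, 90.0, 41.5]
wrist_force: [-1.7, -0.0, 3.3]
finger_gap: 0.155
t 14.175 tcp [0.5554 0.2138 0.0955] jaw az 92.6 x [ 0.  0. -1.] gap 0.155 q [  5.5  34.6 -42.2 104.5  28.9  52.1  42.6] F [-1.7 -0.   3.3]
shift now [-1.5 -0.8  0.2] norm 1.7
twist 0.003
shift after twist [-1.5 -0.8  0.2]
```

View pics/a5.png

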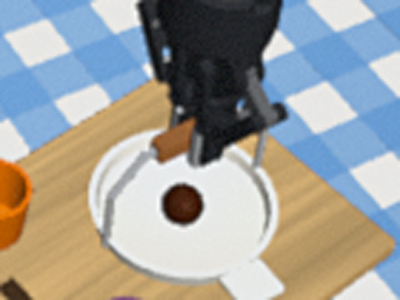

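The bar is held with the praline centred at crop (183,203). Now I'll lift.

```bash
python3 -m inch '-2 0 0 0 1; -4 0 0 0 1; -7 0 0 0 1; -9 0 0 0 1; -10 0 0 0 1'; python3 -m inch '-10 0 0 0 1; -10 0 0 0 1; -10 0 0 0 1; -10 0 0 0 1; -9 0 0 0 1';python3 -m inch '-8 0 0 0 1; -6 0 0 0 1; -4 0 0 0 1; -1 0 0 0 1; 0 0 0 0 1'; python3 -m inch '0 0 0 0 1; 0 0 0 0 1; 0 0 0 0 1';python3 - <<'E'
from h import *
go([.5562,.214,.197],9.5)
c=capture('scene')
cr=lambda i,u,v,w,h: cv2.resize(i[v:v+h,u:u+w],(400,300),interpolation=cv2.INTER_CUBIC)
cv2.imwrite('pics/a6.png',cr(c['img'],340,195,140,105)[:,:,::-1])
E
```

```text
clock: 14.85
tcp_pos: [0.5555, 0.2136, 0.1281]
ee_rot: [-96.6, 90.0, -4.0]
wrist_force: [0.2, 0.2, -3.1]
finger_gap: 0.156
clock: 15.48
tcp_pos: [0.5554, 0.2136, 0.177]
ee_rot: [-98.8, 90.0, -6.2]
wrist_force: [-0.3, -0.4, -4.4]
finger_gap: 0.156
clock: 16.1
tcp_pos: [0.5553, 0.2135, 0.1951]
ee_rot: [126.1, 90.0, -141.3]
wrist_force: [-0.2, 0.1, -4.8]
finger_gap: 0.156
clock: 16.48
tcp_pos: [0.5554, 0.2136, 0.1952]
ee_rot: [128.8, 90.0, -138.6]
wrist_force: [-0.9, -0.3, -4.2]
finger_gap: 0.158
t 16.475 tcp [0.5554 0.2136 0.1952] jaw az 92.59 x [-0. -0. -1.] gap 0.158 q [  8.7  28.3 -46.2  99.5  22.8  62.   47.5] F [-0.9 -0.3 -4.2]
shift now [-1.8 -0.8  0.4] norm 2.0
twist 1.45
shift after twist [-1.8  0.3  0.9]
```

View pics/a6.png

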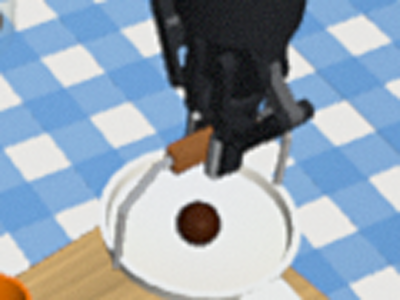

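The dish is level, about 100 mm up, with the praline central at crop (199,223). I'll turn 1.45 rad smoothly.

```bash
python3 -m inch '0 0 0 0.02 1; 0 0 0 0.04 1; 0 0 0 0.06 1; 0 0 0 0.07 1; 0 0 0 0.07 1'>/dev/null; python3 -m inch '0 0 0 0.07 1; 0 0 0 0.07 1; 0 0 0 0.07 1; 0 0 0 0.07 1; 0 0 0 0.07 1';python3 -m inch '0 0 0 0.07 1; 0 0 0 0.07 1; 0 0 0 0.07 1; 0 0 0 0.07 1; 0 0 0 0.07 1'; python3 -m inch '0 0 0 0.07 1; 0 0 0 0.07 1; 0 0 0 0.07 1; 0 0 0 0.07 1; 0 0 0 0.07 1'; python3 -m inch '0 0 0 0.06 1; 0 0 0 0.05 1; 0 0 0 0.02 1; 0 0 0 0.01 1; 0 0 0 0 1'; python3 -m inch '0 0 0 0 1; 0 0 0 0 1; 0 0 0 0 1; 0 0 0 0 1';python3 - <<'E'
from h import *
go([.5562,.214,.197],9.5)
c=capture('scene');t=capture('top')
cr=lambda i,u,v,w,h: cv2.resize(i[v:v+h,u:u+w],(400,300),interpolation=cv2.INTER_CUBIC)
cv2.imwrite('pics/a7.png',np.vstack([np.hstack([cr(c['img'],320,195,160,120),cr(t['img'],140,190,160,120)]),np.hstack([cr(c['img'],0,0,640,480),cr(t['img'],0,0,640,480)])])[:,:,::-1])
E
```

```text
clock: 17.77
tcp_pos: [0.5554, 0.2137, 0.1953]
ee_rot: [-58.5, 90.0, -1.1]
wrist_force: [0.2, -1.0, -3.8]
finger_gap: 0.154
clock: 18.4
tcp_pos: [0.5554, 0.2137, 0.1954]
ee_rot: [-15.0, 90.0, 22.4]
wrist_force: [0.0, -0.1, -4.4]
finger_gap: 0.148
clock: 19.02
tcp_pos: [0.5553, 0.2138, 0.1953]
ee_rot: [50.5, 90.0, 67.8]
wrist_force: [0.9, -0.5, -3.6]
finger_gap: 0.151
clock: 19.65
tcp_pos: [0.5554, 0.2137, 0.1953]
ee_rot: [-5.1, 90.0, 4.4]
wrist_force: [-0.7, -0.4, -4.4]
finger_gap: 0.15
clock: 20.15
tcp_pos: [0.5554, 0.2136, 0.1953]
ee_rot: [-82.3, 90.0, -72.8]
wrist_force: [0.7, 0.0, -3.8]
finger_gap: 0.155
t 20.15 tcp [0.5554 0.2136 0.1953] jaw az 9.51 x [ 0. -0. -1.] gap 0.155 q [ -4.2  23.8 -27.6 100.2  12.6  59.  -26.8] F [ 0.7  0.  -3.8]
shift now [-1.7  0.3  0.9] norm 1.9
twist 0.0
shift after twist [-1.7  0.3  0.9]
```

View pics/a7.png

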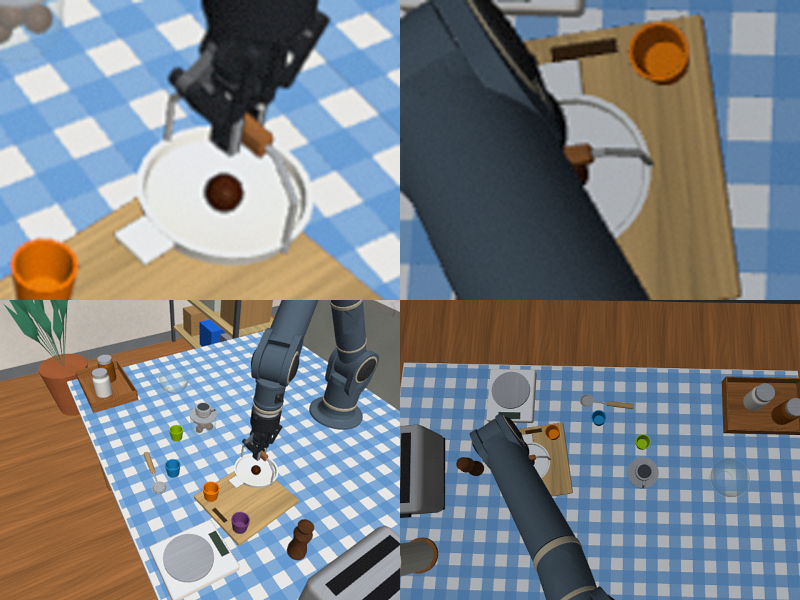

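```bash
python3 - <<'E'
from h import *
c=capture('scene')
p=at(c,409.6,272.2,.139); l=at(c,371.6,295,.140); d=l-p
print(p,l,np.hypot(*d[:2]),np.degrees(np.arctan2(d[1],d[0])), proj(c,[.5558,.2136,.139]))
E
python3 -m inch '0 0 0 0 1; 0 0 0 0 1; 0 0 0 0 1; 0 0 0 0 1'
python3 -c "
from bench import *
print(close_job())"
```

```text
[0.55537385 0.21040434 0.139     ] [0.64720182 0.22565747 0.14      ] 0.09308616455908013 9.431031370393073 (np.float64(410.36631286370164), np.float64(273.4212389831971))
clock: 20.8
tcp_pos: [0.5554, 0.2136, 0.1953]
ee_rot: [-49.0, 90.0, -39.5]
wrist_force: [-0.4, -0.8, -4.1]
finger_gap: 0.155
the job is handed in; nothing more can be done
None
```

I closed the jar ring, lifted the dish straight up about 100 mm while still crosswise, turned it 83° clockwise and handed the job in at 20.8 s with the dish held still. `close_job()` gives no verdict, so the results below are my own measurements.

- **Ring:** about 2.5° from the mark in the top camera, seen after I let go. The limit is 8°.
- **Dish direction:** the lip points at 9.4° and the board at about 9.5°. Four edges and the slot gave the board anywhere from 8.9° to 11.9°, still well inside the limit of about 10°.
- **Dish height and tilt:** the underside is about 100 mm above the board, from how far the arm rose. The tool points straight down and the dish looks level in the pictures.
- **Praline:** within about 3 mm of the dish's axis in the scene camera. The limit is 15 mm.
- **Grip:** the fingers are stopped on the bar at about 13 mm, and the wrist carries about 4 N.
- **Other things:** in the last overview picture the cups, bowl, spoon and mill that can be seen look unmoved. I judged this by eye, not by measurement.

No check failed or disagreed.

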